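# Click the day wheel on to green

## Robot

A 6-joint arm with a two-finger parallel gripper is mounted at the origin on a cart in front of the work surface, level with it; the furniture and walls round the work are solid. World frame = base frame: x ahead of the robot, y to its left, z up, the work surface at z = 0. Lengths are in mm, angles in degrees, forces in N, time in s.
With the tool pointing down it reaches from about 350 to 850 mm from the base axis. Payload 8.1 kg.
Tool frame: the origin (TCP) lies midway between the tips of the shut fingers; the grasp point (between the pads) lies 19 mm behind it (r.grasp_offset is the distance from the TCP to the grasp point, in mm); z points along the fingers, x is the direction in which the jaws open and shut, and the axes are right-handed (so a half turn about z gives the same grasp; the last joint's range is limited). The gripper opens to 85 mm and grips with 20 to 120 N. Pads are 22 mm wide; open, the fingers measure 114 mm over their backs; the gripper's body (76 mm by 85 mm) begins 54 mm behind the grasp point. The pads swing forward as they close: fully open they stand 13 mm farther back than shut.
Start: joints at [68.446, 7.471, 85.268, -0, 87.261, -4.893], TCP at [172.009, 574.82, 211.092] pointing down, gripper open.
Joint ranges: [-169.43, 169.43], [-51.17, 129.36], [1.28, 143.12], [-76.62, 256.62], [0, 156.53], [-152.29, 152.29]. Speed limits (degrees/s): [136.94, 136.94, 159.86, 180, 180, 180].

## Interface

Orientations are given as [roll, pitch, yaw] about the fixed x, y, z axes, in that order (R = Rz(yaw) Ry(pitch) Rx(roll)).
In Python, from bench import r, optics, hand_in gives the robot as it stands.
- The arm moves only by the shell command python3 -m pendant 'ROWS' [FORCE]. ROWS is JSON, a list of rows, each a list of 5 numbers: the opening, from 0 (shut) to 1 (fully open), then the shift along the tool's x, y, z in mm, then the turn about the tool's z in degrees. A call has 1 to 10 rows; each row shifts and turns the commanded pose from where the row before left it, along the tool's axes as they then stand; what a row does not reach is not made up. A row lasts 1/10 s, in which the tool goes at most 50 mm and 8.59 degrees, less where a joint would pass 70% of its speed; a pose out of reach is approached as far as the arm can. A call with a gripper value outside its range is refused whole. The fingers move at their own pace and stop on an object; FORCE is the grip in N (left out, the last holds). Time passes only in rows, so rows that do not move let the fingers close. It gives the time, the measured TCP pose, the force and the opening at its end, in the units of the state.
- r.sense(): the state, without advancing time (a new reading comes with each control period).
- optics.snapshot(name): name is "side" or "top"; returns (picture, depth): 384x512x3 uint8, blue, green, red; 384x512 float32, mm along the optical axis (not along the pixel's ray), 0 where there is no reading.
- optics.camera_params(name): a dict with "camera_matrix" (3x3 intrinsics, pixels), "eye" and "orientation" of the camera in the world. Camera axes: x right, y down, z forward; pixel columns grow to the right and rows downward; lengths in mm; the calibration is good to about 2 mm. A picture is of the moment at which its call begins. camera_params takes no time and is no camera call.
- hand_in(): hands the job in, once; it reports no verdict.
Trained networks look in the newest picture that a camera, given by its name, has taken for a name from the list of things; names that differ only in an ending like _2 or _b are one class to them, and where a whole thing is asked for, a point or a joint stands for the part that bears it (a point fixed in the world has none). Each returns a list of dicts, best first, with "score" (0 to 1); they miss things now and then, are a little off and sometimes report something else, mostly with a low value. They report only what shows in the picture. A call takes as long as a camera call.
- optics.search_frame(camera, query): "at" ([x, y, z] in mm, in world coordinates, good to about 4 mm: the middle of the surface that is visible of it).
The state is a dict: "time": time; "joint_pos": joint angles; "qd": joint speeds; "joint_efforts": joint torques, N m; "tool_pos": TCP position; "tcp_rot": TCP orientation; "ft_force": force on the tool from outside, world axes, zero at the start; "wrist_torque": the same for the moment, N m; "finger_gap": finger opening in mm.
Only numpy, scipy, OpenCV 4.12 (cv2) and the standard library are available. Lean on these libraries where they do the work, as an engineer would, in place of code of your own. Each camera call takes 0.05 s, during which the arm holds its last target. There are 200 camera calls.

## Task

Set the kitchen's day-colour counter to green: with a fingertip against the edge of its toothed wheel, flick the wheel clockwise (seen from above) click by click until the green tooth is clicked in at the black pointer. Let it come to rest with blue, the colour before, at the pointer before you give it the last click, and do not go past green. Push gently, do not pinch the wheel, and do not lift, tip or shove the counter, and leave the other things where they are.

Things in the scene. Friction and masses are not known exactly. Their poses are not given: they have to be found in the camera images.
- counter: Day-colour counter, loose, 1.6 kg or so, on rubber feet. Origin: centre of its underside, on the wheel's upright axis; z up; +x runs from the axis to the pointer post. Round grey base 124 mm across, 24 mm high, the wheel above it. Grey post at the back (x 90 to 114 mm, 46 mm wide, 74 mm high) with a black cone pointing inward at the tooth whose turn it is.
- wheel_hub (a point): Centre of the hub's flat top, on the wheel's axis, 52 mm above the worktop. Hub black, 56 mm across, with a steel cap 5 mm higher. Six coloured radial teeth, each 14 mm wide, end 84 mm from the axis and stand 28 to 52 mm above the worktop; the gaps between them are open. Clicked in, one tooth lies under the pointer, the others every 60 degrees, so one is opposite the post.
- day_wheel (a joint): Turn of the wheel, rad, growing clockwise seen from above; one click = 1.047. 0: red at the pointer, 1.047 white, 2.094 yellow, 3.142 blue, 4.189 green, 5.236 orange. Starts at red, white or yellow (seldom stuck half-way between two). A sprung detent pulls it into the nearest click: pushed a bit over half a click it snaps on and stays; less, it springs back. Takes 1 to 4 N at a tooth's end. Stops at -0.45 and 5.69.
- pointer (a point): Tip of the black pointer cone, 66 mm from the wheel's axis, 64 mm above the worktop.
- tooth_green (a point): On the green tooth, mid-width and mid-height, 65 mm from the wheel's axis, 40 mm above the worktop.
- tooth_blue (a point): On the blue tooth, mid-width and mid-height, 65 mm from the wheel's axis, 40 mm above the worktop.
- salt_shaker: Bystander: steel shaker with a perforated cap, 69 mm across, 96 mm tall. Origin: centre of its underside.
- oil_bottle: Bystander: yellow squeeze bottle with a white nozzle, 45 mm across, 178 mm tall. Origin: centre of its underside.
- prep_bowl: Bystander: small steel bowl, 115 mm across, 38 mm tall. Origin: centre of its underside.
- ring_cutter: Bystander: plain steel ring cutter, 64 mm across, 36 mm tall. Origin: centre of its underside.
- steel_pan: Bystander: small rectangular steel pan, 132 x 108 mm, 70 mm tall. Origin: centre of its underside.
- tongs: Bystander: steel tongs lying flat along body x, 330 x 65 mm, 39 mm tall. Origin: centre of its underside.
- probe: Bystander: yellow folding food thermometer lying flat, its long side along body y, 38 x 226 mm, 18 mm tall. Origin: centre of its underside.
- timer: Bystander: red and white kitchen timer, 62 mm across, 54 mm tall. Origin: centre of its underside.

How it is judged:
By the outcome, as a careful person would: the job done as asked, in the order asked, and still so for the second after the job is handed in, with the robot touching nothing.
It also fails if it takes over 64 s, if anything falls off the work surface, if the arm or the gripper's body presses on something with over 40 N, if the wrist force passes 120 N, or if a joint passes its speed limit or range.

## Working session

There is one attempt and no reset: what is moved stays moved. The work goes in short steps, Python scripts to look and compute and a shell command to move; the robot and the scene stay as the last step left them, time stands still between calls to the robot, and variables do not carry over. Pictures are saved under pics/ and viewed, about 8 in all and at most 12, crops included, and the job is handed in when it is done.

```bash
mkdir -p pics; python3 - <<'E'
from bench import r, optics
import cv2
for n in ("top","side"):
    p,d=optics.snapshot(n); cv2.imwrite(f"pics/{n}0.png",p)
    for q in ("wheel_hub","pointer","tooth_green","tooth_blue","counter"):
        print(n,q,[(round(o["score"],2),[round(v) for v in o["at"]]) for o in optics.search_frame(n,q)[:2]])
    c=optics.camera_params(n); print(c)
for q in "salt_shaker oil_bottle prep_bowl ring_cutter steel_pan tongs probe timer".split():
    print(q,[(round(o["score"],2),[round(v) for v in o["at"]]) for o in optics.search_frame("top",q)[:1]])
s=r.sense(); print(s["tool_pos"],s["tcp_rot"],s["time"],s["ft_force"])
E
```

```text
top wheel_hub [(0.68, [603, -141, 50]), (0.43, [619, 408, 25])]
top pointer [(0.78, [606, -134, 55])]
top tooth_green [(0.61, [596, -142, 49])]
top tooth_blue [(0.87, [595, -140, 49])]
top counter [(0.89, [607, -135, 50])]
{'camera_matrix': array([[440.41294729,   0.        , 250.97236622],
       [  0.        , 440.41294729, 186.06430331],
       [  0.        ,   0.        ,   1.        ]]), 'eye': array([ 377.09248284,  -27.45833079, 1391.80793853]), 'orientation': array([-174.61964291,   -0.82588988,  -88.59528292])}
side wheel_hub [(0.76, [602, -159, 47])]
side pointer []
side tooth_green []
side tooth_blue [(0.91, [588, -161, 52]), (0.55, [602, -156, 47])]
side counter [(0.61, [604, -150, 46])]
{'camera_matrix': array([[396.10248109,   0.        , 246.25833075],
       [  0.        , 396.10248109, 191.53901159],
       [  0.        ,   0.        ,   1.        ]]), 'eye': array([    3.12130699, -1018.3638664 ,   813.61004769]), 'orientation': array([-122.98582718,    1.14299748,  -27.68480341])}
salt_shaker [(0.94, [377, 222, 91])]
oil_bottle [(0.82, [608, 107, 130])]
prep_bowl [(0.94, [523, -485, 13])]
ring_cutter [(0.42, [411, -397, 28])]
steel_pan [(0.59, [606, 292, 31])]
tongs [(0.88, [619, 409, 22])]
probe [(0.86, [347, -134, 16])]
timer [(0.64, [377, 90, 46])]
[172.01800522 574.81560889 211.08638252] [1.79999617e+02 1.15540168e-03 7.33387828e+01] 1.0 [-0.36526037 -0.08511688 -0.17475294]
```

View pics/top0.png

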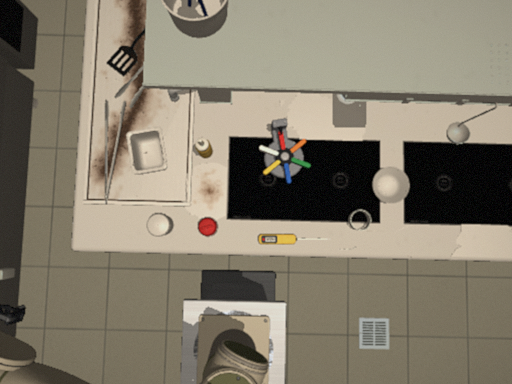

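View pics/side0.png

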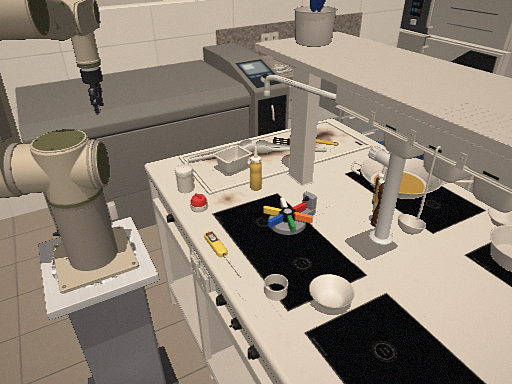

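Red is at the pointer, with the post on the far side at about (279,125) and the hub at about (285,157). White (left) comes next clockwise, and blue is the near tooth, opposite the post. I'll measure the axis, the tooth angles and the shelf.

```bash
cat > w.py <<'E'
from bench import r, optics
import cv2, numpy as np
from scipy.spatial.transform import Rotation as R
HUE={"red":(-8,7),"orange":(8,19),"yellow":(20,34),"green":(45,85),"blue":(95,130)}
def cloud(n):
    p,d=optics.snapshot(n); c=optics.camera_params(n); K=c["camera_matrix"]
    v,u=np.mgrid[:384,:512]
    P=np.stack([(u-K[0,2])/K[0,0]*d,(v-K[1,2])/K[1,1]*d,d],-1)
    W=P@R.from_euler("xyz",c["orientation"],degrees=True).as_matrix().T+c["eye"]
    W[d==0]=np.nan
    return p,W
def teeth(n,c0,rmax=95):
    """per colour: median xy, count"""
    p,W=cloud(n); h=cv2.cvtColor(p,cv2.COLOR_BGR2HSV).astype(int); H=(h[...,0]+8)%180-8
    near=(np.hypot(W[...,0]-c0[0],W[...,1]-c0[1])<rmax)&(W[...,2]>35)&(W[...,2]<75)
    out={}
    for k,(a,b) in HUE.items():
        m=near&(H>=a)&(H<=b)&(h[...,1]>120)&(h[...,2]>60)
        if m.sum()>5: out[k]=W[m]
    m=near&(h[...,1]<60)&(h[...,2]>170)
    if m.sum()>5: out["white"]=W[m]
    return p,W,out
def report(n,c0):
    p,W,o=teeth(n,c0)
    for k,Q in o.items():
        m=Q[:,:2].mean(0); a=np.degrees(np.arctan2(m[1]-c0[1],m[0]-c0[0]))
        print(n,k,len(Q),m.round(),"ang",round(a,1),"z",Q[:,2].mean().round())
    return p,W,o
E
python3 - <<'E'
from w import *
c0=np.array([597,-146.])
for n in ("top","side"):
    p,W,o=report(n,c0)
    A=np.zeros((2,2));b=np.zeros(2)
    for k,Q in o.items():
        if len(Q)<12 or k=="white" and n=="side":continue
        m=Q[:,:2].mean(0);u,s,vt=np.linalg.svd(Q[:,:2]-m);nn=np.outer(vt[1],vt[1]);A+=nn;b+=nn@m
    print(n,"axis",np.linalg.solve(A,b).round(1))
    if n=="top":
        g=(W[...,2]>62)&(W[...,2]<82)&(np.hypot(W[...,0]-600,W[...,1]+140)<140)
        print("post top",g.sum(),np.nanmedian(W[g],0))
        for rc in ((80,285),(95,285),(60,285)): print(rc,W[rc].round())
        cv2.imwrite("pics/c1.png",cv2.resize(p[105:195,230:340],None,fx=6,fy=6,interpolation=cv2.INTER_CUBIC))
E
```

```text
top red 82 [ 647. -134.] ang 14.1 z 54.0
top orange 88 [ 633. -184.] ang -46.5 z 51.0
top yellow 101 [ 564. -105.] ang 128.3 z 52.0
top green 84 [ 580. -193.] ang -109.3 z 53.0
top blue 91 [ 547. -153.] ang -172.2 z 52.0
top white 105 [ 611. -108.] ang 69.7 z 53.0
top axis [ 598.3 -144.6]
post top 147 [ 694.06994769 -124.76969336   72.50904894]
(80, 285) [ 682. -103.  509.]
(95, 285) [ 807. -147.    2.]
(60, 285) [ 724. -102.  511.]
side red 85 [ 649. -138.] ang 9.0 z 48.0
side orange 135 [ 624. -178.] ang -50.0 z 47.0
side yellow 95 [ 560. -105.] ang 131.9 z 47.0
side green 75 [ 577. -196.] ang -112.3 z 49.0
side blue 104 [ 543. -156.] ang -169.0 z 47.0
side white 66 [ 608. -111.] ang 73.1 z 54.0
side axis [ 597.1 -149.1]
```

View pics/c1.png

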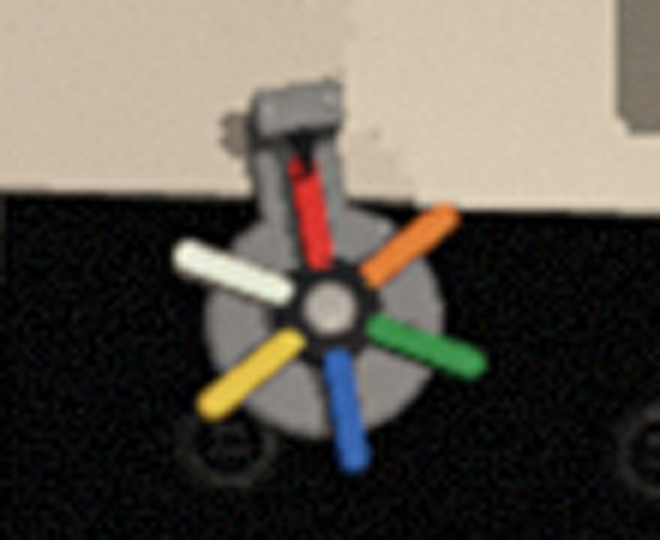

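```bash
python3 -m pendant '[[0,0,0,0,-6.8],[0,0,0,0,-6.8],[0,0,0,0,-6.8],[0,0,0,0,-6.8],[0,-20,4,0,0],[0,-38,8,0,0],[0,-39,8,0,0],[0,-39,8,0,0],[0,-39,8,0,0],[0,-39,8,0,0]]' 30; python3 -m pendant '[[0,-39,8,0,0],[0,-39,8,0,0],[0,-39,8,0,0],[0,-39,8,0,0],[0,-39,8,0,0],[0,-39,8,0,0],[0,-39,8,0,0],[0,-39,8,0,0],[0,-39,8,0,0],[0,-39,8,0,0]]'; python3 -m pendant '[[0,-39,8,0,0],[0,-39,8,0,0],[0,-39,8,0,0],[0,-39,8,0,0],[0,-39,8,0,0],[0,-20,5,0,0],[0,0,0,0,0],[0,0,0,0,0]]'
```

```text
time: 2.1
tool_pos: [254.7, 371.1, 211.2]
tcp_rot: [180.0, -0.0, 100.6]
ft_force: [1.1, -0.4, 0.6]
finger_gap: -0.1
time: 3.1
tool_pos: [404.8, 2.0, 211.4]
tcp_rot: [179.9, 0.0, 100.5]
ft_force: [0.3, 0.2, -0.2]
finger_gap: 0.1
time: 3.9
tool_pos: [487.7, -199.4, 210.8]
tcp_rot: [-180.0, -0.0, 100.5]
ft_force: [-0.1, -0.0, 0.6]
finger_gap: -0.1
```

```bash
python3 -m pendant '[[0,0,0,25,0],[0,0,0,40,0],[0,0,0,40,0],[0,0,0,40,0],[0,0,0,20,0],[0,0,0,11,0],[0,0,0,0,0],[0,0,0,0,0]]'; python3 - <<'E'
from w import *
p,W,o=report("side",np.array([597.5,-147.]))
cv2.imwrite("pics/s2.png",cv2.resize(p[150:270,220:380],None,fx=5,fy=5,interpolation=cv2.INTER_CUBIC))
E
```

```text
time: 4.7
tool_pos: [488.9, -199.4, 36.6]
tcp_rot: [179.9, 0.1, 100.6]
ft_force: [0.7, 1.0, 0.1]
finger_gap: -0.3
side red 82 [ 649. -137.] ang 10.9 z 48.0
side orange 123 [ 629. -184.] ang -49.7 z 47.0
side green 74 [ 577. -196.] ang -113.0 z 49.0
side blue 25 [ 551. -158.] ang -166.8 z 40.0
side white 66 [ 608. -111.] ang 74.3 z 54.0
```

View pics/s2.png

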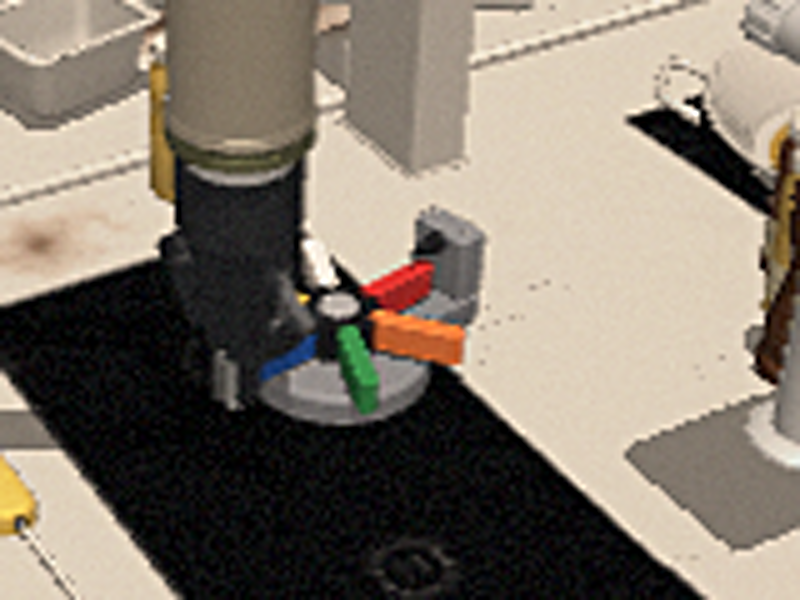

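The picture shows the shut fingertip at about (232,380), outside the wheel. The blue tooth is right behind it and the gap between blue and green is free. I'll enter the gap and push.

```bash
python3 -m pendant '[[0,0,10,0,0],[0,0,15,0,0],[0,0,15,0,0],[0,0,1,0,0],[0,5,0,0,0],[0,5,0,0,0],[0,5,0,0,0],[0,5,0,0,0],[0,5,1,0,0]]'; python3 -m pendant '[[0,5,1,0,0],[0,5,1,0,0],[0,5,1,0,0],[0,5,2,0,0]]';python3 -m pendant '[[0,5,3,0,0],[0,5,2,0,0],[0,4,2,0,0],[0,0,0,0,0],[0,0,0,0,0]]';python3 - <<'E'
from w import *
report("side",np.array([597.5,-147.]))
E
```

```text
time: 5.65
tool_pos: [524.3, -166.7, 35.1]
tcp_rot: [-180.0, -0.0, 100.5]
ft_force: [0.5, -0.6, 0.1]
finger_gap: 0.2
time: 6.05
tool_pos: [525.9, -146.2, 35.1]
tcp_rot: [-180.0, -0.0, 100.5]
ft_force: [-0.1, 0.2, -0.6]
finger_gap: -0.2
time: 6.55
tool_pos: [530.3, -131.5, 35.1]
tcp_rot: [-180.0, 0.0, 100.6]
ft_force: [0.4, -0.6, -0.3]
finger_gap: 0.2
side red 83 [ 649. -137.] ang 11.2 z 48.0
side orange 121 [ 628. -183.] ang -50.2 z 48.0
side yellow 49 [ 569. -118.] ang 133.7 z 47.0
side green 72 [ 577. -196.] ang -113.1 z 49.0
side blue 109 [ 543. -157.] ang -169.7 z 47.0
side white 53 [ 606. -121.] ang 71.8 z 54.0
```

```bash
python3 - <<'E'
from w import *
p,W=cloud("side"); a=p[170:240,230:340]
q,W=cloud("top"); b=q[105:195,230:340]
cv2.imwrite("pics/s3.png",np.hstack([cv2.resize(a,(440,400),interpolation=cv2.INTER_CUBIC),cv2.resize(b,(360,400))]))
E
```

```text
(no output)
```

View pics/s3.png

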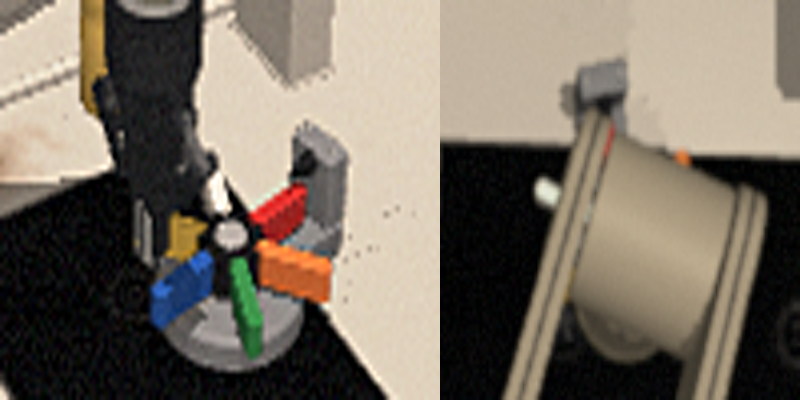

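```bash
python3 - <<'E'
from w import *
c=optics.camera_params("side");K=c["camera_matrix"];M=R.from_euler("xyz",c["orientation"],degrees=True).as_matrix()
s=r.sense();t=s["tool_pos"];print(t,s["ft_force"],s["wrist_torque"])
def px(P):
    q=K@(M.T@(np.array(P)-c["eye"]));return (q[:2]/q[2])
for P in (t,t+[0,0,40],[598,-146,57],[515,-161,52],[598+66*.983,-146+66*.182,64]):
    a=px(P); print(np.round(P),a.round(1),"crop",((a-[230,170])*[4,5.71]).round())
p,W,o=teeth("side",np.array([598,-146.]))
B=o["blue"]; rr=np.hypot(B[:,0]-598,B[:,1]+146);print("blue r",np.percentile(rr,[2,50,98]).round(),B[rr.argmax()].round())
g=(np.hypot(W[...,0]-t[0],W[...,1]-t[1])<40)&(W[...,2]>20)&(W[...,2]<60)&(cv2.cvtColor(p,cv2.COLOR_BGR2HSV)[...,1]<70)
v,u=np.where(g)
for i in range(0,len(u),max(1,len(u)//25)): print(u[i],v[i],W[v[i],u[i]].round(),p[v[i],u[i]])
E
```

```text
[ 530.24274397 -131.8114289    35.11315252] [-0.18874229  0.70759575 -0.12717901] [-0.01367165  0.0188905   0.01743468]
[ 530. -132.   35.] [267.9 219.6] crop [152. 283.]
[ 530. -132.   75.] [268.  209.6] crop [152. 226.]
[ 598 -146   57] [288.2 210.4] crop [233. 231.]
[ 515 -161   52] [268.5 221.6] crop [154. 295.]
[ 663. -134.   64.] [302.7 201.3] crop [291. 179.]
blue r [26. 57. 84.] [ 515. -165.   49.]
268 215 [ 528. -137.   58.] [70 72 74]
269 215 [ 530. -138.   58.] [76 78 83]
271 215 [ 557. -106.   27.] [85 78 80]
277 215 [ 557. -143.   51.] [133 111 101]
267 216 [ 523. -138.   56.] [75 75 79]
270 216 [ 554. -104.   23.] [82 86 88]
271 216 [ 556. -108.   25.] [79 83 85]
272 216 [ 558. -111.   26.] [80 78 84]
274 216 [ 564. -115.   27.] [69 61 60]
269 217 [ 551. -104.   20.] [57 60 64]
270 217 [ 551. -110.   23.] [79 82 92]
271 217 [ 553. -112.   25.] [83 92 97]
272 217 [ 556. -115.   25.] [80 83 88]
269 218 [ 546. -112.   23.] [59 68 79]
270 218 [ 548. -115.   24.] [78 82 90]
278 223 [ 553. -158.   30.] [86 69 64]
279 223 [ 559. -154.   25.] [ 99 109 118]
280 223 [ 563. -154.   24.] [147 158 168]
276 224 [ 544. -160.   31.] [86 73 66]
277 224 [ 552. -153.   23.] [77 86 93]
278 224 [ 555. -154.   22.] [80 86 93]
279 224 [ 558. -156.   23.] [76 80 85]
274 225 [ 535. -163.   32.] [92 77 69]
275 225 [ 545. -152.   21.] [81 92 98]
276 225 [ 545. -158.   25.] [74 81 87]
277 225 [ 547. -162.   27.] [81 86 91]
278 225 [ 551. -160.   24.] [78 80 84]
279 225 [ 554. -163.   25.] [74 75 80]
273 226 [ 537. -153.   20.] [71 75 80]
274 226 [ 539. -156.   22.] [ 88  96 101]
275 226 [ 541. -158.   23.] [ 93  97 104]
276 226 [ 543. -161.   24.] [90 91 96]
277 226 [ 547. -161.   22.] [79 83 87]
278 226 [ 551. -162.   22.] [76 79 81]
275 227 [ 540. -160.   20.] [90 92 96]
276 227 [ 543. -162.   20.] [ 96  99 101]
277 227 [ 546. -163.   20.] [87 90 96]
```

```bash
python3 - <<'E'
from w import *
c=optics.camera_params("side");K=c["camera_matrix"];M=R.from_euler("xyz",c["orientation"],degrees=True).as_matrix()
for z in (36.6,46,56):
    q=K@(M.T@(np.array([489,-199.4,z])-c["eye"]));print(z,(q[:2]/q[2]).round(1))
p,W=cloud("side");t=r.sense()["tool_pos"]
m=(np.hypot(W[...,0]-t[0],W[...,1]-t[1])<16)&(W[...,2]>15)&(W[...,2]<95)
v,u=np.where(m)
for row in np.unique(v): print(row,u[v==row].min(),u[v==row].max(),W[row,u[v==row]].mean(0).round())
print(r.grasp_offset)
E
```

```text
36.6 [267.4 234.7]
46 [267.5 232.4]
56 [267.5 229.8]
205 264 265 [ 522. -123.   90.]
206 264 265 [ 518. -130.   92.]
207 264 268 [ 520. -135.   91.]
208 264 272 [ 524. -138.   88.]
209 264 272 [ 527. -139.   83.]
210 264 272 [ 526. -138.   79.]
211 264 272 [ 526. -138.   75.]
212 264 272 [ 526. -138.   71.]
213 264 270 [ 523. -137.   67.]
214 264 271 [ 525. -138.   64.]
215 266 269 [ 525. -138.   60.]
216 267 267 [ 523. -139.   57.]
18.700000000000003
```

The depth readings show the fingertip at about z 52–55, roughly 17 mm above the reported TCP. It therefore passed over the teeth without touching them. I'll back out, lower by 14 mm and look again.

```bash
python3 -m pendant '[[0,0,-20,0,0],[0,-15,-30,0,0],[0,-25,-5,0,0],[0,-18,0,6,0],[0,0,0,8,0],[0,0,0,0,0],[0,0,0,0,0]]'; python3 - <<'E'
from w import *
p,W=cloud("side");t=r.sense()["tool_pos"];print(t)
m=(np.hypot(W[...,0]-t[0],W[...,1]-t[1])<18)&(W[...,2]>8)&(W[...,2]<95)
v,u=np.where(m)
for row in np.unique(v)[-7:]: print(row,u[v==row].min(),u[v==row].max(),W[row,u[v==row]].mean(0).round())
cv2.imwrite("pics/s4.png",cv2.resize(p[180:250,230:340],None,fx=6,fy=6,interpolation=cv2.INTER_CUBIC))
E
```

```text
time: 7.5
tool_pos: [486.3, -197.8, 20.5]
tcp_rot: [-179.9, -0.1, 100.6]
ft_force: [-0.5, -0.2, -0.5]
finger_gap: -0.1
[ 486.59528448 -197.82917425   20.89004369]
229 262 270 [ 481. -205.   66.]
230 262 270 [ 481. -204.   61.]
231 263 270 [ 481. -206.   59.]
232 263 270 [ 482. -205.   54.]
233 263 269 [ 480. -205.   51.]
234 264 268 [ 481. -205.   47.]
235 265 266 [ 479. -205.   43.]
```

View pics/s4.png

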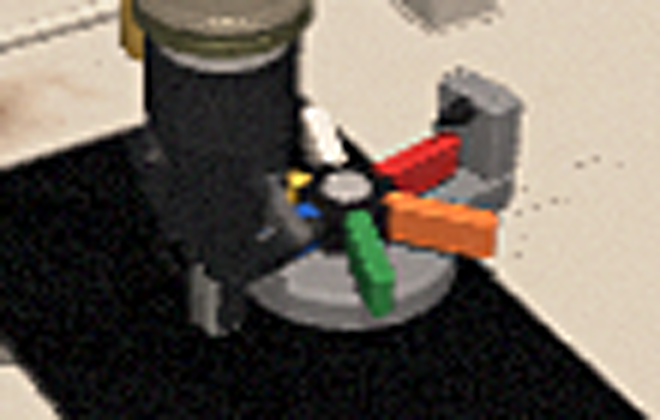

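The tip now ends at about pixel (213,330) in the crop, at z≈41, level with the teeth. I'll go 4 mm lower and push.

```bash
python3 -m pendant '[[0,0,10,4,0],[0,0,15,0,0],[0,0,15,0,0],[0,0,2,0,0],[0,5,0,0,0],[0,5,0,0,0],[0,5,0,0,0],[0,5,0,0,0],[0,5,1,0,0]]'; python3 -m pendant '[[0,5,1,0,0],[0,5,1,0,0],[0,0,0,0,0]]';python3 - <<'E'
from w import *
report("side",np.array([597.5,-147.]))
E
```

```text
time: 8.45
tool_pos: [523.9, -165.9, 17.0]
tcp_rot: [-180.0, 0.0, 100.5]
ft_force: [-1.8, -1.7, 0.5]
finger_gap: 0.1
time: 8.75
tool_pos: [524.7, -155.2, 17.2]
tcp_rot: [180.0, -0.0, 100.6]
ft_force: [-1.0, -1.0, -0.3]
finger_gap: -0.4
side red 104 [ 650. -153.] ang -6.2 z 48.0
side orange 125 [ 616. -195.] ang -69.0 z 47.0
side green 65 [ 562. -189.] ang -130.1 z 50.0
side blue 37 [ 547. -141.] ang 173.5 z 44.0
side white 63 [ 621. -116.] ang 53.5 z 54.0
```

```bash
python3 -m pendant '[[0,5,2,0,0],[0,5,2,0,0],[0,5,3,0,0],[0,4,2,0,0],[0,0,0,0,0],[0,0,0,0,0],[0,0,0,0,0]]';python3 - <<'E'
from w import *
report("side",np.array([597.5,-147.]))
E
```

```text
time: 9.5
tool_pos: [530.1, -135.8, 17.1]
tcp_rot: [180.0, 0.0, 100.5]
ft_force: [0.5, -0.9, 0.5]
finger_gap: -0.0
side red 126 [ 631. -184.] ang -47.7 z 47.0
side orange 91 [ 580. -194.] ang -109.8 z 49.0
side yellow 26 [614. -91.] ang 73.6 z 52.0
side green 111 [ 544. -159.] ang -167.1 z 47.0
side blue 23 [ 566. -116.] ang 136.1 z 42.0
side white 92 [ 635. -136.] ang 15.6 z 51.0
```

One click done: white is at the pointer. I'll go around and repeat.

```bash
python3 -m pendant '[[0,2,0,0,0],[0,0,-15,0,0],[0,0,-30,0,0],[0,-15,-8,0,0],[0,-25,0,0,0],[0,-16,0,0,0],[0,0,10,0,0],[0,0,15,0,0],[0,0,15,0,0],[0,0,2,0,0]]'; python3 -m pendant '[[0,5,0,0,0],[0,5,0,0,0],[0,5,0,0,0],[0,5,0,0,0],[0,5,1,0,0],[0,5,1,0,0],[0,5,1,0,0]]';python3 -m pendant '[[0,5,2,0,0],[0,5,2,0,0],[0,5,3,0,0],[0,5,2,0,0],[0,3,1,0,0],[0,0,0,0,0],[0,0,0,0,0],[0,0,0,0,0]]';python3 - <<'E'
from w import *
report("side",np.array([597.5,-147.]))
E
```

```text
time: 10.55
tool_pos: [530.9, -190.0, 17.3]
tcp_rot: [179.9, 0.0, 100.6]
ft_force: [-0.1, 0.9, 0.1]
finger_gap: 0.1
time: 11.25
tool_pos: [525.5, -155.4, 17.1]
tcp_rot: [-180.0, -0.0, 100.5]
ft_force: [-1.6, -1.6, -0.3]
finger_gap: 0.2
time: 12.05
tool_pos: [531.2, -131.6, 17.1]
tcp_rot: [180.0, 0.0, 100.5]
ft_force: [-0.0, -0.1, -0.7]
finger_gap: -0.1
side red 85 [ 577. -197.] ang -112.5 z 49.0
side orange 123 [ 549. -155.] ang -170.2 z 48.0
side yellow 77 [ 650. -136.] ang 12.1 z 48.0
side green 26 [ 571. -119.] ang 133.2 z 45.0
side blue 26 [615. -95.] ang 71.9 z 53.0
side white 146 [ 625. -178.] ang -48.5 z 48.0
```

Yellow is at the pointer. The third click should bring blue.

```bash
python3 -m pendant '[[0,0,-15,0,0],[0,0,-30,0,0],[0,-15,-10,0,0],[0,-25,0,0,0],[0,-17,0,0,0],[0,0,10,0,0],[0,0,15,0,0],[0,0,15,0,0],[0,0,2,0,0]]'; python3 -m pendant '[[0,5,0,0,0],[0,5,0,0,0],[0,5,0,0,0],[0,5,0,0,0],[0,5,1,0,0],[0,5,1,0,0],[0,5,1,0,0]]';python3 -m pendant '[[0,5,2,0,0],[0,5,2,0,0],[0,5,3,0,0],[0,5,2,0,0],[0,3,1,0,0],[0,0,0,0,0],[0,0,0,0,0]]';python3 -m pendant '[[0,0,-15,0,0],[0,0,-30,0,0],[0,-15,-10,0,0],[0,-25,0,0,0],[0,-17,0,0,0],[0,0,0,0,0],[0,0,0,0,0],[0,0,0,0,0],[0,0,0,0,0],[0,0,0,0,0]]';python3 - <<'E'
from w import *
report("side",np.array([597.5,-147.]))
E
```

```text
time: 13.0
tool_pos: [530.7, -189.2, 17.3]
tcp_rot: [179.9, 0.0, 100.6]
ft_force: [-0.3, -0.5, 0.4]
finger_gap: 0.0
time: 13.7
tool_pos: [525.4, -154.4, 17.2]
tcp_rot: [180.0, 0.0, 100.5]
ft_force: [-1.1, -1.1, -0.8]
finger_gap: -0.1
time: 14.4
tool_pos: [531.1, -130.4, 17.1]
tcp_rot: [180.0, 0.0, 100.6]
ft_force: [-0.1, -0.4, 0.2]
finger_gap: 0.1
time: 15.4
tool_pos: [487.4, -195.9, 17.0]
tcp_rot: [-180.0, -0.0, 100.6]
ft_force: [-0.2, 0.3, -0.5]
finger_gap: 0.3
side red 16 [ 569. -149.] ang -175.5 z 52.0
side orange 26 [ 596. -147.] ang -161.4 z 50.0
side yellow 111 [ 630. -185.] ang -50.1 z 47.0
side green 45 [612. -95.] ang 74.0 z 51.0
side blue 76 [ 652. -136.] ang 11.3 z 48.0
side white 93 [ 584. -181.] ang -112.2 z 52.0
```

Blue is at rest at the pointer with the finger clear (blue 11.3°, yellow −50.1°). Now the last click.

```bash
python3 -m pendant '[[0,0,0,0,0],[0,0,0,0,0],[0,0,10,0,0],[0,0,15,0,0],[0,0,15,0,0],[0,0,2,0,0]]'; python3 -m pendant '[[0,5,0,0,0],[0,5,0,0,0],[0,5,0,0,0],[0,5,0,0,0],[0,5,1,0,0],[0,5,1,0,0],[0,5,1,0,0]]';python3 -m pendant '[[0,5,2,0,0],[0,5,2,0,0],[0,5,3,0,0],[0,5,2,0,0],[0,2,1,0,0],[0,0,0,0,0],[0,0,0,0,0]]';python3 - <<'E'
from w import *
report("side",np.array([597.5,-147.]))
E
```

```text
time: 16.05
tool_pos: [530.7, -188.6, 17.5]
tcp_rot: [179.9, 0.0, 100.6]
ft_force: [-0.0, -0.8, -0.2]
finger_gap: 0.1
time: 16.75
tool_pos: [525.2, -153.4, 17.2]
tcp_rot: [-180.0, -0.0, 100.5]
ft_force: [-0.5, -0.4, -0.3]
finger_gap: -0.1
time: 17.45
tool_pos: [531.1, -130.4, 17.1]
tcp_rot: [180.0, 0.0, 100.5]
ft_force: [-0.9, -0.3, 0.3]
finger_gap: -0.3
side red 30 [ 570. -120.] ang 135.5 z 46.0
side orange 47 [ 605. -119.] ang 75.2 z 50.0
side yellow 76 [ 578. -195.] ang -112.3 z 49.0
side green 77 [ 651. -136.] ang 11.6 z 48.0
side blue 114 [ 630. -185.] ang -49.9 z 47.0
side white 84 [ 558. -153.] ang -170.7 z 50.0
```

Green is in. I'll withdraw outward, rise, swing away and check.

```bash
python3 -m pendant '[[0,0,-15,0,0],[0,0,-30,0,0],[0,0,-15,0,0],[0,0,0,-20,0],[0,0,0,-45,0],[0,0,0,-45,0],[0,0,0,-45,0],[0,0,0,-25,0],[0,30,0,0,0],[0,40,0,0,0]]';python3 -m pendant '[[0,40,-5,0,0],[0,40,-5,0,0],[0,40,-5,0,0],[0,40,-5,0,0],[0,20,0,0,0],[0,0,0,0,0],[0,0,0,0,0],[0,0,0,0,0]]';python3 - <<'E'
from w import *
c=np.array([598,-146.])
report("side",c);p,W,o=report("top",c)
g=(W[...,2]>62)&(W[...,2]<82)&(np.hypot(W[...,0]-600,W[...,1]+140)<140)
print("post",g.sum(),np.nanmedian(W[g],0).round(1))
for q in "salt_shaker oil_bottle prep_bowl ring_cutter steel_pan tongs probe timer".split():
    print(q,[[round(v) for v in x["at"]] for x in optics.search_frame("top",q)[:1]])
cv2.imwrite("pics/t5.png",cv2.resize(p[105:195,230:340],None,fx=6,fy=6))
E
```

```text
time: 18.5
tool_pos: [460.1, -73.5, 198.7]
tcp_rot: [179.8, 0.1, 100.4]
ft_force: [-0.5, 1.4, -0.8]
finger_gap: 0.1
time: 19.3
tool_pos: [406.9, 99.9, 197.1]
tcp_rot: [180.0, 0.0, 100.5]
ft_force: [0.1, -0.2, -0.6]
finger_gap: -0.2
side red 107 [ 560. -105.] ang 132.4 z 47.0
side orange 60 [ 608. -109.] ang 75.2 z 50.0
side yellow 76 [ 577. -196.] ang -112.5 z 49.0
side green 76 [ 650. -136.] ang 10.6 z 48.0
side blue 120 [ 629. -185.] ang -51.3 z 47.0
side white 130 [ 553. -154.] ang -170.2 z 49.0
top red 102 [ 565. -106.] ang 129.0 z 52.0
top orange 98 [614. -95.] ang 72.5 z 52.0
top yellow 89 [ 580. -194.] ang -110.8 z 52.0
top green 68 [ 646. -134.] ang 14.2 z 53.0
top blue 86 [ 632. -183.] ang -47.4 z 52.0
top white 109 [ 562. -151.] ang -172.4 z 54.0
post 147 [ 693.8 -124.5   73.3]
salt_shaker []
oil_bottle [[609, 106, 132]]
prep_bowl [[522, -484, 11]]
ring_cutter [[607, 290, 28]]
steel_pan [[605, 290, 32]]
tongs [[621, 406, 25]]
probe [[344, -136, 17]]
timer [[609, 104, 129]]
```

View pics/t5.png

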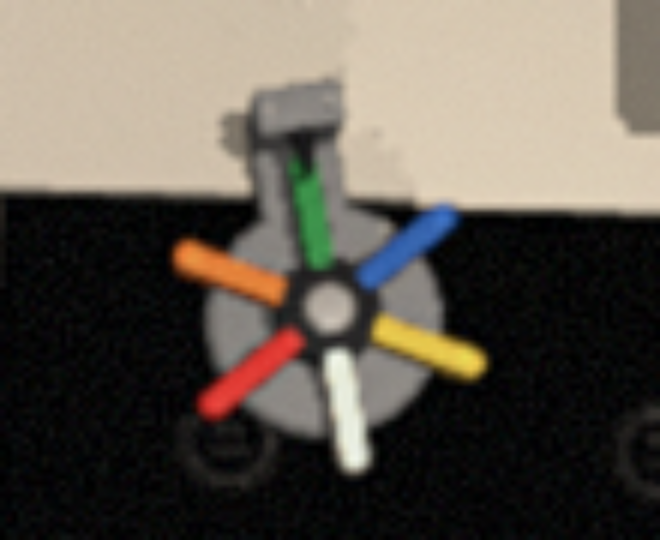

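The green tooth, at about (310,215), lies under the black pointer tip at (303,155). The counter looks unmoved and the arm is clear of it.

```bash
python3 -c "from bench import hand_in; print(hand_in())"
```

```text
the job is handed in; nothing more can be done
None
```

The day-colour counter is set to green and the job is handed in. I flicked the wheel clockwise four single clicks with the shut fingertip: red, white, yellow, blue, green. It rested at blue with the finger withdrawn before the last click. The task clock read about 19 s before hand-in.

**Last checks:**
- **Wheel:** green lies under the pointer in the final top picture. Both cameras put it within about 1° of where red started.
- **Counter:** the post is within 1 mm of its first measured position.
- **Forces:** the readings I took, at the end of each move, stayed under about 3 N.
- **Bystanders:** the oil bottle, bowl, pan, tongs and probe were found within about 3 mm of where they started.

**What failed or disagreed:**
- **First pass missed:** the fingertip went over the teeth without touching them. In the side camera's depth readings, the tip sat about 17–20 mm higher than the reported TCP. I lowered the tool by 18 mm in all and it then worked.
- **Three bystanders unconfirmed:** in the last look the salt shaker was not reported. The ring cutter and the timer were reported at the pan's and the oil bottle's positions, which look like false hits. The arm was never low near any of the three.

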